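# Bearing check on the bench centrifuge

### The job

Get the bench centrifuge ready for its bearing check: slide the clear guard plate fully shut over the rotor (the machine will not run with it open), then take the yellow bearing-check probe out of its leaning dock and hold it upright with its spring tip lightly pressed onto the dot in the middle of the steel measuring stud (in the yellow ring on the drive deck), the tip pushed in about half of its travel and not bottomed out. Finish while still holding the probe there, steady; leave the tube rack, the brown bottle and the timer where they are.

Things in the scene. Friction and masses are not known exactly. Their poses are not given: they have to be found in the camera images.
- centrifuge: white bench centrifuge, fixed, 172 x 278 mm, deck 58 mm high. Origin under its centre at bench level; its front panel faces -x, its long side lies along y. Rotor well in the +y half; drive deck with the measuring stud in the -y half. Two rails along y at both x edges stand 17 mm above the deck (inner gap 130 mm under the lips).
- guard_plate (a joint): opening of the clear guard plate (m): 0 = fully shut over the rotor well, grows up to 0.124 as the plate slides along the centrifuge's -y over the drive deck. It starts 85 to 124 mm open and then hides the stud. Friction about 1.5 N; stays where it is left; it runs against a stop at 0.
- guard_grip (a point): on the guard's black upright grip bar, which is 11 mm thick along the slide (centrifuge y), 66 mm long along the centrifuge's x and stands 28 mm above the plate's upper face (the lowest 4 mm is a wider foot, 18 mm along y). Point: centre of the bar, 10 mm below its top, about 88 mm above the bench. Axes as the centrifuge's.
- measuring_spot (a point): dark dot on the middle of the flat top of the steel measuring stud: stud diameter 18 mm, top 64 mm above the bench (6 mm above the deck), in a yellow ring of 33 mm diameter. z up. Rigid.
- dock: dark charging dock, fixed, base 112 x 94 mm, 15 mm high; its grey pocket leans 20 degrees to the dock's -x (towards the robot). The pocket wraps the lowest 36 mm of the probe's body (52 mm on its +x side) with about 2 mm play; the probe comes out along its own z axis and its tip is clear after 90 mm. Origin under the base at bench level.
- probe: yellow probe, loose, 0.17 kg: body 30 (x) x 40 (y) x 105 mm (z), flat sides, display on its -x side. Origin: centre of the body's lower end; z runs along the probe to its tail (leans 20 degrees in the dock, straight up when upright). Below the origin: black nose 12 mm long, 16 mm thick, then the spring tip. Grip it across its 40 mm y width, about 85 mm above the origin along z.
- tip_point (a point): end of the steel spring tip (6 mm thick, round end), on the probe's z axis, 36 mm below the probe's origin when not pressed in. z along the probe.
- probe_tip (a joint): how far the spring tip is pushed in (m): 0 = free, 0.010 = bottomed out. The push needed is 1.0 N to start and 0.4 N more per mm (5 N at the end of travel).
- tube_rack: orange tube rack with four capped tubes, 126 x 54 mm, 127 mm high with the tubes, loose; bystander. Origin under its centre, long side along x. It and the dock may stand in each other's place.
- stain_bottle: small brown bottle with white cap, 34 mm diameter, 78 mm high, loose; bystander. Origin under its centre.
- timer: white bench timer, 68 x 68 x 19 mm, lying on its back, loose; bystander. Origin under its centre.

How it is judged:
By the outcome, as a careful person would: the job done as asked, in the order asked, and still so for the second after the job is handed in, while the arm keeps its last pose, push and grip.
It also fails if it takes over 58 s, if anything falls off the work surface, if the arm or the gripper's body presses on something with over 40 N, if the wrist force passes 120 N, or if a joint passes its speed limit or range.

### The arm

A 6-joint arm with a two-finger parallel gripper is mounted at the origin on a cart in front of the work surface, level with it; the furniture and walls round the work are solid. World frame = base frame: x ahead of the robot, y to its left, z up, the work surface at z = 0. Lengths are in mm, angles in rad, forces in N, time in s.
With the tool pointing down it reaches from about 400 to 825 mm from the base axis. Payload 7 kg.
Tool frame: the origin (TCP) lies at the very end of the fingers, on their centre line; the grasp point (between the pads) lies manip.grip_point_offset behind it (manip.grip_point_offset is the distance from the TCP to the grasp point, in mm); z points along the fingers, y is the line along which they close (so a half turn about z gives the same grasp; the last joint's range is limited). The gripper opens to 85 mm and grips with 20 to 120 N. Pads are 22 mm wide; open, the fingers measure 114 mm over their backs; the gripper's body (76 mm by 85 mm) begins 54 mm behind the grasp point. The pads swing forward as they close: fully open they stand 13 mm farther back than shut.
Start: joints at [-0.901, 0.359, 0.012, 0, -1.224, -0.288], TCP at [251.471, -626.384, 231.302] pointing down, gripper open.
Joint ranges: [-3.07, 3.07], [-1.43, 2.12], [-1.02, 1.25], [-3.03, 1.67], [-3.05, -0], [-3.03, 3.03]. Speed limits (rad/s): [2.39, 2.39, 3.01, 3.14, 3.14, 3.14].

### API

Orientations are given as [roll, pitch, yaw] about the fixed x, y, z axes, in that order (R = Rz(yaw) Ry(pitch) Rx(roll)).
In Python, from workcell import sensors, imaging, manip gives the robot as it stands.
- The arm moves only by the tool arm_command, never from a script. Its argument "commands" is a list of rows, each a list of 7 numbers: the shift along the tool's x, y, z as a fraction of full scale, then the turn, a rotation vector about the tool's x, y, z as a fraction of full scale, then the opening, from 0 (shut) to 1 (fully open). In form: [[x, y, z, ax, ay, az, claw], ...]. A call has 1 to 20 rows; each row shifts and turns the commanded pose from where the row before left it, along the tool's axes as they then stand; what a row does not reach is not made up. Full scale, the value 1, is 0.25 m for a shift and 90 degrees for a turn. A row lasts 1/12 s, in which the tool goes at most 41.7 mm and 7.16 degrees, less where a joint would pass 70% of its speed; a pose out of reach is approached as far as the arm can. A call with a number of a shift or a turn outside -1 to 1 is refused whole. A call with a gripper value outside its range is refused whole. The fingers move at their own pace and stop on an object; the grip force is fixed at half the most. Time passes only in rows, so rows that do not move let the fingers close. It gives the time, the measured TCP pose, the force, the opening and the grip force at its end, in the units of the state.
- sensors.read_state(): the state, without advancing time (a new reading comes with each control period).
- imaging.read_camera(name): name is "scene" or "top"; returns a dict with "pixels" (420x560x3 uint8, blue, green, red), "z_map" (420x560 float32, mm along the optical axis (not along the pixel's ray), 0 where there is no reading), "camera_matrix" (3x3 intrinsics, pixels), "dist" ([k1, k2, p1, p2, k3] as OpenCV has them; the pictures are not rectified), "camera_from_world" (4x4, takes a point from world to camera coordinates). Camera axes: x right, y up, looking along -z (the intrinsics and any distortion apply to the point x, -y, -z); pixel columns grow to the right and rows downward; lengths in mm; the calibration is good to about 2 mm. A picture is of the moment at which its call begins.
- manip.finish_job(): hands the job in; it is judged then, once.
The state is a dict: "t": time; "joint_pos": joint angles; "qd": joint speeds; "joint_efforts": joint torques, N m; "tcp_pos": TCP position; "tool_rot": TCP orientation; "ft_force": force on the tool from outside, world axes, zero at the start; "ft_torque": the same for the moment, N m; "grip_width": opening from 0.0 (shut) to 1.0 (fully open); "grip_force": force on a finger pad.
Only numpy, scipy, OpenCV 4.12 (cv2) and the standard library are available. Lean on these libraries where they do the work, as an engineer would, in place of code of your own. Each camera call takes 0.05 s, during which the arm holds its last target. There are 200 camera calls.

## Working session

There is one attempt and no reset: what is moved stays moved. The work goes in short steps, Python scripts to look and compute and a tool call to move; the robot and the scene stay as the last step left them, time stands still between calls to the robot, and variables do not carry over. Pictures are saved under pics/ and viewed, at most 10 in all, crops included, and the job is handed in when it is done.

Besides the shell and the picture viewer there is one more tool, called after "Request:" by a JSON object that holds its "op" and its "data". arm_command: Moves the arm, as the interface text tells. Shift numbers are shares of 0.25 m and turn numbers shares of 90 degrees, none past 1 either way. Its arguments: {"type":"object","properties":{"commands":{"type":"array"}},"required":["commands"]}

```bash
mkdir -p pics; ls
cat > h.py <<'E'
import numpy as np, cv2
from scipy.spatial.transform import Rotation as Ro
from workcell import sensors, imaging, manip
def shot(name,fn=None):
    c=imaging.read_camera(name); np.savez(f'pics/{name}.npz',**c)
    if fn: cv2.imwrite('pics/'+fn,c['pixels'])
    return c
def load(name): return dict(np.load(f'pics/{name}.npz'))
def ray(c,u,v):
    p=cv2.undistortPoints(np.array([[[u,v]]],float),c['camera_matrix'],np.array(c['dist']))[0,0]
    T=c['camera_from_world'];R=T[:3,:3]
    return -R.T@T[:3,3], R.T@np.array([p[0],-p[1],-1])
def at_z(c,u,v,z):
    o,d=ray(c,u,v); return o+d*(z-o[2])/d[2]
def at_d(c,u,v):
    o,d=ray(c,u,v); return o+d*c['z_map'][int(round(v)),int(round(u))]
def proj(c,P):
    P=np.atleast_2d(P); T=c['camera_from_world']; q=P@T[:3,:3].T+T[:3,3]
    q=q*[1,-1,-1]
    return cv2.projectPoints(q.reshape(-1,1,3),np.zeros(3),np.zeros(3),c['camera_matrix'],np.array(c['dist']))[0][:,0]
E
python3 - <<'E'
from h import *
for n in('scene','top'):
    c=shot(n,n+'0.png'); print(n,c['camera_from_world'].round(3).tolist(),c['camera_matrix'].tolist(),c['dist'])
print(sensors.read_state(), manip.grip_point_offset)
E
```

```text
pics
scene [[-0.916, -0.402, 0.008, 475.33], [0.235, -0.519, 0.822, -289.473], [-0.326, 0.755, 0.569, -928.971], [0.0, 0.0, 0.0, 1.0]] [[442.475782237541, 0.0, 283.9489503561086], [0.0, 442.475782237541, 208.126447074119], [0.0, 0.0, 1.0]] [-0.12093771  0.          0.          0.          0.        ]
top [[0.006, -1.0, 0.01, -146.547], [0.996, 0.007, 0.088, -594.482], [-0.089, 0.01, 0.996, -973.343], [0.0, 0.0, 0.0, 1.0]] [[411.12387353739456, 0.0, 276.3130553872563], [0.0, 411.12387353739456, 214.6811961325394], [0.0, 0.0, 1.0]] [-0.10342959  0.          0.          0.          0.        ]
{'t': 0.1, 'joint_pos': array([-9.00895559e-01,  3.59297783e-01,  1.11720107e-02, -2.91916998e-04,
       -1.22409392e+00, -2.88098603e-01]), 'qd': array([ 0.00028818, -0.00097558,  0.00307787,  0.00081575,  0.00038858,
       -0.00079202]), 'joint_efforts': array([-9.26051216e-04, -5.84764159e+01,  2.94107687e+01,  6.95448920e+00,
       -3.25264664e-03,  1.52937332e-05]), 'tcp_pos': array([ 251.31799523, -626.02084559,  230.48103957]), 'tool_rot': array([ 3.14014997e+00, -1.41328207e-04, -2.75988977e+00]), 'ft_force': array([ 0.71391213, -0.4259709 , -0.60647412]), 'ft_torque': array([0.02223618, 0.00249882, 0.04195849]), 'grip_force': 0.0, 'grip_width': 0.9985536352823304} 18.700000000000003
```

View pics/scene0.png

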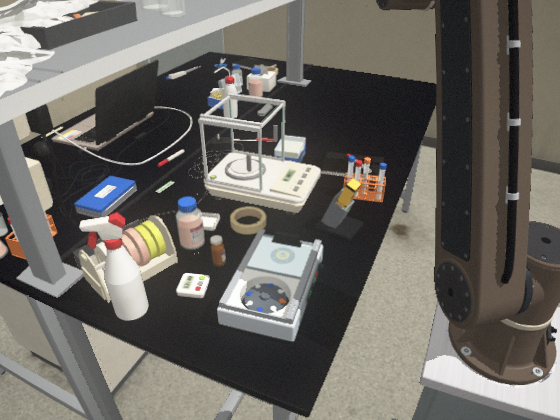

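View pics/top0.png

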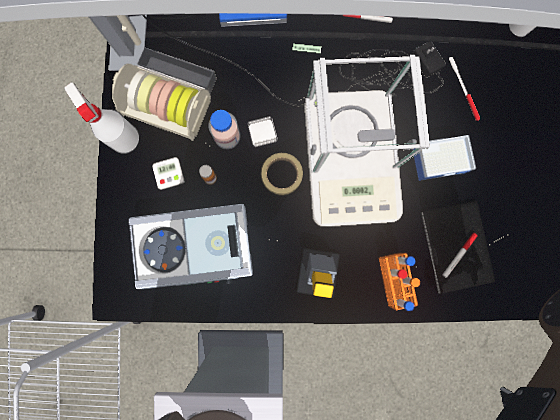

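The scene view shows the guard open, with the black grip bar near (320,250), and the probe in its dock near (345,200). In the top view the centrifuge is near (190,247) with the grip at (235,240), the dock near (319,272) and the tube rack near (400,280).

Run:
```python
from h import *
c=load('top'); p=c['pixels']
a=cv2.resize(p[195:300,120:260],None,fx=5.5,fy=5.5,interpolation=cv2.INTER_CUBIC); cv2.imwrite('pics/c1.png',a)
b=cv2.resize(p[235:315,285:345],None,fx=7,fy=7,interpolation=cv2.INTER_CUBIC)
s=load('scene')['pixels']
b2=cv2.resize(s[165:245,310:395],None,fx=4.6,fy=7*80/80*1.0,interpolation=cv2.INTER_CUBIC) if 0 else cv2.resize(s[170:240,315:370],None,fx=7,fy=7,interpolation=cv2.INTER_CUBIC)
H=560; o=np.zeros((H,800,3),np.uint8); o[:560,:420]=b[:560]; w=min(380,b2.shape[1]); o[:490,420:420+w]=b2[:490,:w]
cv2.imwrite('pics/c2.png',o)
```

```text
(no output)
```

View pics/c1.png

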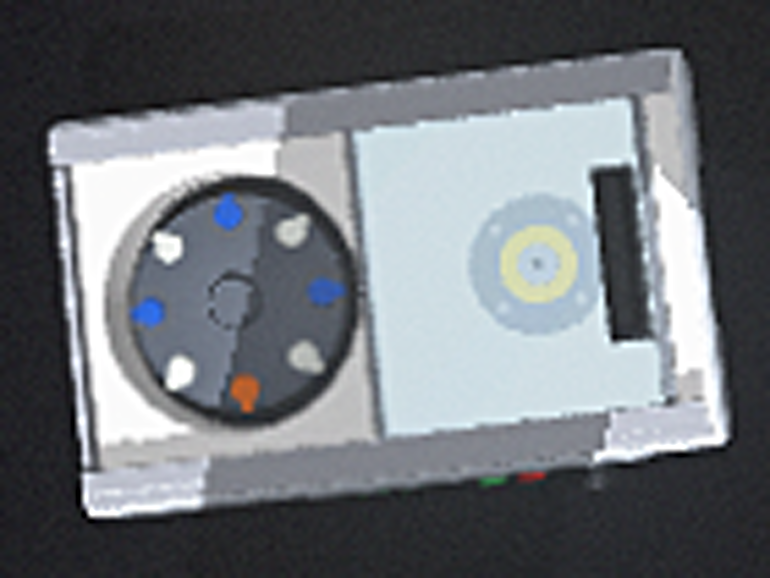

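View pics/c2.png

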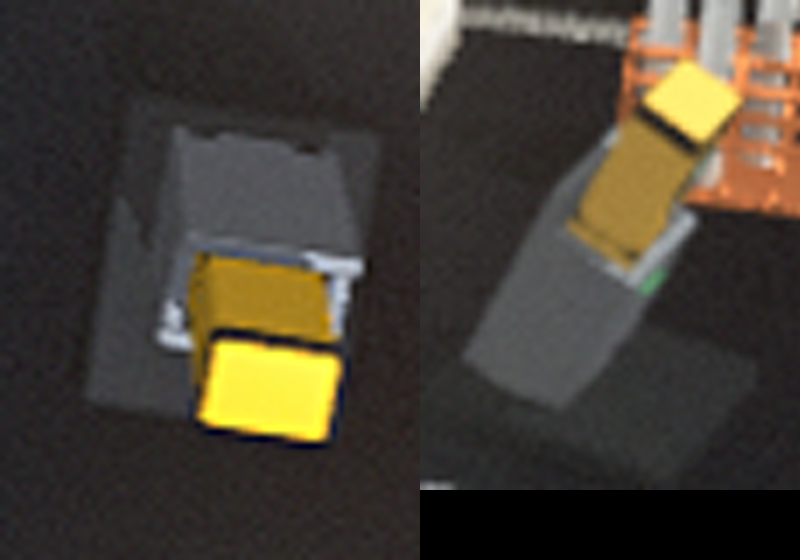

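The dot shows through the plate at c1 (537,263), with the grip bar top at about (593–650, 165–340) and the rail corners at (50,128), (683,50), (727,440), (90,517). In c2 the probe's tail face has corners (212,333), (342,350), (328,443), (198,425), and the dock base has (135,95), (380,130), (87,400).

Run:
```python
from h import *
np.set_printoptions(precision=1,suppress=True)
c=load('top'); s=load('scene')
C1=lambda x,y:((x+.5)/5.5-.5+120,(y+.5)/5.5-.5+195)
C2=lambda x,y:((x+.5)/7-.5+285,(y+.5)/7-.5+235)
S2=lambda x,y:((x-420+.5)/7-.5+315,(y+.5)/7-.5+170)
k=[at_z(c,*C1(*q),75) for q in((50,128),(683,50),(727,440),(90,517))]
print('rails',np.array(k)); 
print('len',np.linalg.norm(k[0]-k[1]),np.linalg.norm(k[2]-k[3]),np.linalg.norm(k[1]-k[2]),np.linalg.norm(k[0]-k[3]),'cen',np.mean(k,0))
y=(k[0]-k[1])+(k[3]-k[2]); x=k[0]+k[1]-k[2]-k[3]
print('yaw',np.degrees(np.arctan2(-y[0],y[1])),np.degrees(np.arctan2(x[1],x[0])))
print('dot',at_z(c,*C1(537,263),64),at_d(c,*C1(537,263)))
print('bar',np.array([at_z(c,*C1(*q),98) for q in((593,170),(612,340),(630,165),(650,338))]))
for q in((605,250),(615,250),(622,250)): print('bardepth',at_d(c,*C1(*q)))
print('tail depth')
for q in((270,388),(230,350),(320,370),(310,425),(220,410)): print(at_d(c,*C2(*q)))
t=[C2(*q) for q in((212,333),(342,350),(328,443),(198,425))]
zc=at_d(c,*C2(270,388))[2]
T=np.array([at_z(c,*q,zc) for q in t]); print('tail',T,T.mean(0),np.linalg.norm(T[0]-T[1]),np.linalg.norm(T[1]-T[2]))
e=T[0]-T[1]+T[3]-T[2]; print('probe yaw',np.degrees(np.arctan2(-e[0],e[1])))
B=np.array([at_z(c,*C2(*q),15) for q in((135,95),(380,130),(87,400))]); print('base',B,np.linalg.norm(B[0]-B[1]),np.linalg.norm(B[0]-B[2]))
e=B[0]-B[1]; print('dock yaw',np.degrees(np.arctan2(-e[0],e[1])), 'x-axis', np.degrees(np.arctan2(*(B[0]-B[2])[[1,0]])))
# scene tail face
st=[S2(*q) for q in((640,98),(685,60),(743,100),(697,147))]
S=np.array([at_d(s,u,v) for u,v in [S2(690,100)]]); print('scene tail c',S, proj(s,T.mean(0)),S2(691,101))
```

```text
rails [[581.3 202.9  75. ]
 [616.3 -66.6  75. ]
 [453.  -86.9  75. ]
 [417.7 180.7  75. ]]
len 271.7109504873832 269.86186724028795 164.572924760436 165.14452476692557 cen [517.1  57.5  75. ]
yaw 7.451585173899253 7.403734114280322
dot [526.3  -5.   64. ] [526.2  -5.6  68.5]
bar [[563.8 -31.9  98. ]
 [494.5 -40.7  98. ]
 [566.  -47.   98. ]
 [495.4 -56.2  98. ]]
bardepth [531.2 -37.1  96. ]
bardepth [531.1 -41.4  98.5]
bardepth [531.2 -44.   95.1]
tail depth
[ 426.1 -240.5  156.8]
[ 437.5 -228.4  158. ]
[ 431.8 -255.   160.5]
[ 414.6 -253.2  151.9]
[ 419.3 -225.8  154.1]
tail [[ 442.5 -223.1  156.8]
 [ 437.4 -262.2  156.8]
 [ 409.7 -258.   156.8]
 [ 415.1 -218.9  156.8]] [ 426.2 -240.6  156.8] 39.43302014039931 28.03544800860661
probe yaw -7.564122274022263
base [[ 514.6 -210.8   15. ]
 [ 502.8 -297.    15. ]
 [ 408.6 -194.3   15. ]] 86.94145071541719 107.28267955113255
dock yaw -7.863702814320028 x-axis -8.854870251455198
scene tail c [[ 426.1 -236.6  158.7]] [[353.5 183.8]] (353.2857142857143, 184.0)
```

Request:
{"op": "arm_command", "data": {"commands": [[0,0,0,0,0,0.079,0],[0,0,0,0,0,0.079,0]]}}

```text
t: 0.27
tcp_pos: [251.4, -626.1, 230.7]
tool_rot: [3.141, -0.0, -3.013]
ft_force: [-0.3, 0.6, -0.3]
grip_width: 0.748
grip_force: 0.0
```

```bash
cat >> h.py <<'E'
def togo(P,rot=None):
    """tool-frame fractions needed to reach TCP P (shift) and rot (Rotation)"""
    st=sensors.read_state(); R=Ro.from_euler('xyz',st['tool_rot'])
    d=R.inv().apply(np.array(P)-st['tcp_pos'])
    print('t',round(st['t'],2),'tcp',st['tcp_pos'].round(1),np.degrees(st['tool_rot']).round(2),'F',st['ft_force'].round(1),'j',st['joint_pos'].round(2),'w',round(st['grip_width'],3),'gf',round(st['grip_force'],1))
    print('shift mm',d.round(1),'frac',(d/250).round(4))
    if rot is not None: print('turn frac',((R.inv()*rot).as_rotvec()/(np.pi/2)).round(4))
E
python3 - <<'E'
from h import *
togo([535.7,-86.4,160])
E
```

```text
t 0.27 tcp [ 251.4 -626.1  230.7] [ 1.7995e+02 -2.0000e-02 -1.7265e+02] F [-0.3  0.6 -0.3] j [-0.9   0.36  0.01 -0.   -1.22 -0.54] w 0.748 gf 0.0
shift mm [-351.   498.9   71.1] frac [-1.4042  1.9955  0.2843]
```

Request:
{"op": "arm_command", "data": {"commands": [[-0.0878,0.1247,0,0,0,0,0],[-0.0878,0.1247,0,0,0,0,0],[-0.0878,0.1247,0,0,0,0,0],[-0.0878,0.1247,0,0,0,0,0],[-0.0878,0.1247,0,0,0,0,0],[-0.0878,0.1247,0,0,0,0,0],[-0.0878,0.1247,0,0,0,0,0],[-0.0878,0.1247,0,0,0,0,0],[-0.0878,0.1247,0,0,0,0,0],[-0.0878,0.1247,0,0,0,0,0],[-0.0878,0.1247,0,0,0,0,0],[-0.0878,0.1247,0,0,0,0,0],[-0.0878,0.1247,0,0,0,0,0],[-0.0878,0.1247,0,0,0,0,0],[-0.0878,0.1247,0,0,0,0,0],[-0.0878,0.1247,0,0,0,0,0],[0,0,0.12,0,0,0,0],[0,0,0.12,0,0,0,0],[0,0,0,0,0,0,0]]}}

```text
t: 1.85
tcp_pos: [529.6, -84.4, 165.7]
tool_rot: [3.14, -0.009, -3.008]
ft_force: [-1.7, -0.1, -1.1]
grip_width: -0.003
grip_force: 0.0
```

Run:
```python
from h import *
togo([535.7,-86.4,81])
c=shot('top'); a=cv2.resize(c['pixels'][190:300,120:300],None,fx=4.4,fy=4.4,interpolation=cv2.INTER_CUBIC); cv2.imwrite('pics/c3.png',a)
```

```text
t 1.85 tcp [529.6 -84.4 165.7] [ 179.92   -0.52 -172.33] F [-1.7 -0.1 -1.1] j [ 0.21  0.19 -0.38 -0.   -1.01 -1.64] w -0.003 gf 0.0
shift mm [-6.6 -3.  84.7] frac [-0.0263 -0.0118  0.3386]
```

Request:
{"op": "arm_command", "data": {"commands": [[-0.02,-0.012,0.11,0,0,0,0],[0,0,0.11,0,0,0,0],[0,0,0.1,0,0,0,0],[0,0,0,0,0,0,0],[0,0,0,0,0,0,0]]}}

```text
t: 2.32
tcp_pos: [538.6, -88.2, 92.2]
tool_rot: [-3.141, -0.001, -3.008]
ft_force: [0.4, 0.1, 1.1]
grip_width: -0.001
grip_force: 0.0
```

Request:
{"op": "arm_command", "data": {"commands": [[0,0.04,0,0,0,0,0],[0,0.04,0,0,0,0,0],[0,0.04,0,0,0,0,0],[0,0.04,0,0,0,0,0],[0,0.04,0,0,0,0,0],[0,0.04,0,0,0,0,0],[0,0.04,0,0,0,0,0],[0,0.04,0,0,0,0,0],[0,0.04,0,0,0,0,0],[0,0.03,0,0,0,0,0],[0,0,0,0,0,0,0]]}}

```text
t: 3.23
tcp_pos: [525.2, 10.5, 91.1]
tool_rot: [3.141, -0.0, -3.007]
ft_force: [0.3, 0.0, 0.4]
grip_width: 0.002
grip_force: 0.0
```

Run:
```python
from h import *
togo([535.7-.129*130,-86.4+.992*130,81])
c=shot('top'); a=cv2.resize(c['pixels'][190:300,120:300],None,fx=4.4,fy=4.4,interpolation=cv2.INTER_CUBIC); cv2.imwrite('pics/c3.png',a)
```

```text
t 3.23 tcp [525.2  10.5  91.1] [ 1.7998e+02 -2.0000e-02 -1.7228e+02] F [0.3 0.  0.4] j [ 0.39  0.25 -0.5  -0.   -0.82 -1.83] w 0.002 gf 0.0
shift mm [ 1.9 32.6 10.1] frac [0.0074 0.1303 0.0406]
```

View pics/c3.png

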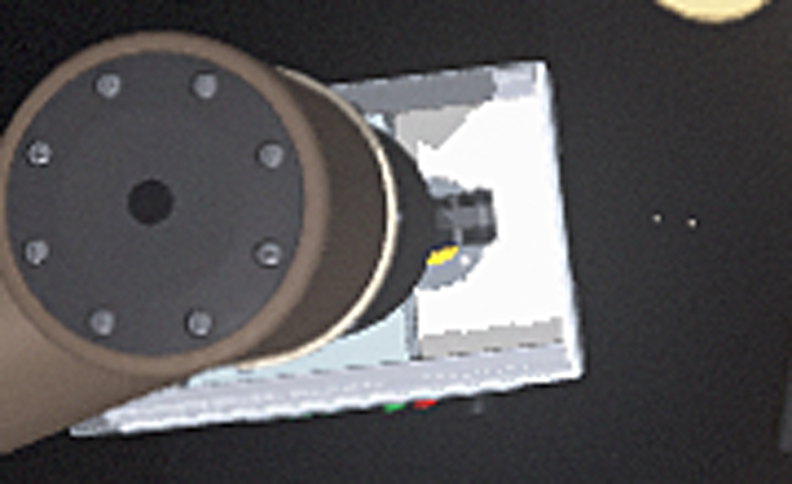

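The arm hides part of the view, but the plate's trailing edge (c3 x≈412) has moved onto the stud area, so the push works. I'll continue with small steps and watch the force.

Request:
{"op": "arm_command", "data": {"commands": [[0,0.03,0.01,0,0,0,0],[0,0.03,0,0,0,0,0],[0,0.02,0,0,0,0,0],[0,0,0,0,0,0,0]]}}

```text
t: 3.62
tcp_pos: [523.0, 29.1, 90.7]
tool_rot: [-3.141, 0.001, -3.007]
ft_force: [-7.5, 0.2, 20.8]
grip_width: -0.001
grip_force: 10.7
```

Request:
{"op": "arm_command", "data": {"commands": [[0,0.012,0,0,0,0,0],[0,0.012,0,0,0,0,0],[0,0,0,0,0,0,0]]}}

```text
t: 3.87
tcp_pos: [522.2, 34.7, 90.7]
tool_rot: [-3.141, 0.001, -3.007]
ft_force: [-7.1, 0.1, 20.4]
grip_width: 0.002
grip_force: 10.5
```

Request:
{"op": "arm_command", "data": {"commands": [[0,0.012,0,0,0,0,0],[0,0.012,0,0,0,0,0],[0,0,0,0,0,0,0]]}}

```text
t: 4.12
tcp_pos: [521.5, 40.6, 90.7]
tool_rot: [-3.141, 0.001, -3.008]
ft_force: [-7.1, 0.2, 21.2]
grip_width: 0.005
grip_force: 10.5
```

Run:
```python
from h import *
togo([521.5,40.6,90.7]); 
c=shot('scene'); a=cv2.resize(c['pixels'][190:340,205:355],None,fx=4,fy=4,interpolation=cv2.INTER_CUBIC); cv2.imwrite('pics/c4.png',a)
print(sensors.read_state()['ft_torque'])
```

```text
t 4.12 tcp [521.5  40.6  90.7] [-1.7997e+02  6.0000e-02 -1.7232e+02] F [-7.1  0.2 21.2] j [ 0.45  0.25 -0.51  0.   -0.81 -1.89] w 0.005 gf 10.5
shift mm [-0.  0. -0.] frac [-0.0002  0.0001 -0.0001]
[0.10884282 2.6740302  0.07678415]
```

View pics/c4.png

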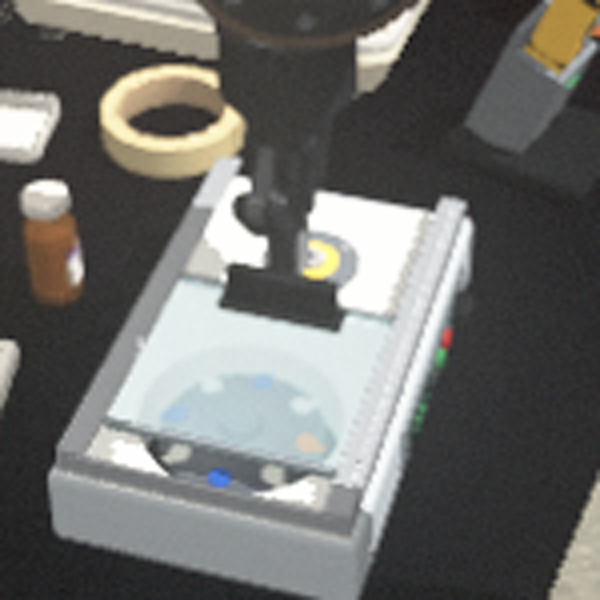

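The fingers stand behind the grip bar, and the plate still has roughly 25–30 mm to go. I'll lift slightly to clear the downward press.

Request:
{"op": "arm_command", "data": {"commands": [[0,0,-0.012,0,0,0,0],[0,0,0,0,0,0,0]]}}

```text
t: 4.33
tcp_pos: [521.3, 40.7, 92.3]
tool_rot: [3.141, 0.001, -3.009]
ft_force: [0.1, 0.2, 0.6]
grip_width: -0.001
grip_force: 0.0
```

Request:
{"op": "arm_command", "data": {"commands": [[0,0.012,0,0,0,0,0],[0,0.012,0,0,0,0,0],[0,0,0,0,0,0,0]]}}

```text
t: 4.58
tcp_pos: [520.2, 46.9, 91.4]
tool_rot: [-3.141, -0.001, -3.008]
ft_force: [-0.3, -0.8, -0.6]
grip_width: -0.002
grip_force: 0.2
```

Request:
{"op": "arm_command", "data": {"commands": [[0,0.012,0,0,0,0,0],[0,0.012,0,0,0,0,0],[0,0.012,0,0,0,0,0],[0,0,0,0,0,0,0]]}}

```text
t: 4.92
tcp_pos: [519.0, 56.2, 91.6]
tool_rot: [3.142, -0.0, -3.008]
ft_force: [-0.0, -0.3, -0.3]
grip_width: 0.002
grip_force: 0.0
```

Request:
{"op": "arm_command", "data": {"commands": [[0,0.012,0,0,0,0,0],[0,0.012,0,0,0,0,0],[0,0,0,0,0,0,0]]}}

```text
t: 5.17
tcp_pos: [518.3, 62.1, 91.8]
tool_rot: [3.141, -0.0, -3.008]
ft_force: [-0.3, -1.1, 0.2]
grip_width: -0.006
grip_force: 0.0
```

Request:
{"op": "arm_command", "data": {"commands": [[0,0.008,0,0,0,0,0],[0,0.008,0,0,0,0,0],[0,0,0,0,0,0,0]]}}

```text
t: 5.42
tcp_pos: [517.8, 65.9, 91.8]
tool_rot: [3.142, -0.0, -3.008]
ft_force: [-1.4, -0.7, 0.5]
grip_width: 0.001
grip_force: 0.0
```

Request:
{"op": "arm_command", "data": {"commands": [[0,0.008,0,0,0,0,0],[0,0.008,0,0,0,0,0],[0,0,0,0,0,0,0]]}}

```text
t: 5.67
tcp_pos: [517.6, 67.3, 91.8]
tool_rot: [-3.138, -0.001, -3.007]
ft_force: [6.6, -14.8, -1.8]
grip_width: 0.001
grip_force: 7.7
```

Force rose to 15 N with no more motion, so the plate is at its stop. I'll back off, rise, turn toward the dock and check.

Request:
{"op": "arm_command", "data": {"commands": [[0,-0.04,0,0,0,0,0],[0,-0.04,-0.06,0,0,0,0],[0,-0.1,-0.14,0,0,0.07,0.4],[0,-0.12,-0.14,0,0,0.07,0.8],[0,-0.14,-0.1,0,0,0.03,1],[0,-0.16,-0.1,0,0,0,1],[0,-0.16,-0.1,0,0,0,1],[0,-0.16,-0.1,0,0,0,1],[0,-0.16,0,0,0,0,1],[0,-0.1,0,0,0,0,1]]}}

```text
t: 6.5
tcp_pos: [498.3, -207.3, 264.9]
tool_rot: [3.141, 0.004, 3.008]
ft_force: [-0.1, 0.8, -0.9]
grip_width: 0.999
grip_force: 0.0
```

Run:
```python
from h import *
c=shot('scene'); a=cv2.resize(c['pixels'][225:340,210:335],None,fx=4.2,fy=4.2,interpolation=cv2.INTER_CUBIC)
t=shot('top'); b=cv2.resize(t['pixels'][200:295,125:255],None,fx=3,fy=3,interpolation=cv2.INTER_CUBIC)
o=np.zeros((490,800,3),np.uint8);a=a[:483,:410];o[:a.shape[0],:a.shape[1]]=a;o[:b.shape[0],411:411+389]=b[:,:389]; cv2.imwrite('pics/c5.png',o)
# probe grasp geometry
yaw=np.radians(-7.7); z=Ro.from_euler('z',yaw).apply([-np.sin(np.radians(20)),0,np.cos(np.radians(20))])
tail=np.array([426.2,-239.5,157]); g=tail-20*z; tcp=g-18.7*z
print('axis',z,'tcp',tcp,'above',tcp+90*z)
x=Ro.from_euler('z',yaw).apply([0,1,0]); # tool y
Z=-z; Y=x; X=np.cross(Y,Z); R=Ro.from_matrix(np.c_[X,Y,Z])
togo(tcp+90*z,R)
S=R
P=tcp+90*z; print('final-frame shift frac', R.inv().apply(P-sensors.read_state()['tcp_pos'])/250)
```

```text
axis [-0.33893622  0.04582597  0.93969262] tcp [ 439.31683156 -241.27346521  120.63389558] above [ 408.81257212 -237.14912752  205.20623145]
t 6.6 tcp [ 497.5 -207.5  263.1] [1.7998e+02 4.0000e-02 1.7214e+02] F [ 0.3  0.1 -1.1] j [-0.03  0.11 -0.24 -0.   -1.22 -1.68] w 1.0 gf 0.0
shift mm [ 83.8 -41.5  57.8] frac [ 0.3354 -0.1659  0.2313]
turn frac [-1.000e-04 -2.218e-01 -1.800e-03]
final-frame shift frac [ 0.39460702 -0.16491849  0.10277737]
```

View pics/c5.png

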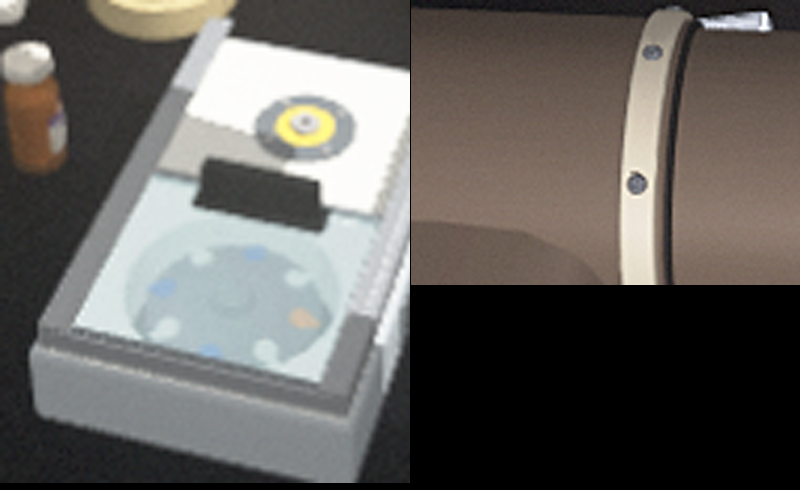

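The guard is shut flush at the +y end, and the stud with its dot is uncovered at c5 (307,121). Next, the probe.

Request:
{"op": "arm_command", "data": {"commands": [[0.112,-0.055,0.0,0,0,0,1],[0.112,-0.055,0.077,0,0,0,1],[0.112,-0.055,0.077,0,0,0,1],[0,0,0.077,0,-0.074,0,1],[0,0,0,0,-0.074,0,1],[0,0,0,0,-0.074,0,1],[0,0,0,0,0,0,1],[0,0,0,0,0,0,1]]}}

```text
t: 7.27
tcp_pos: [407.6, -233.8, 205.0]
tool_rot: [3.141, 0.349, 3.008]
ft_force: [0.8, -0.4, 1.7]
grip_width: 0.994
grip_force: 0.0
```

```bash
cat >> h.py <<'E'
_y=Ro.from_euler('z',np.radians(-7.7)); PZ=_y.apply([-np.sin(np.radians(20)),0,np.cos(np.radians(20))])
TCPG=np.array([426.2,-239.5,157])-38.7*PZ
_Y=_y.apply([0,1,0]); RG=Ro.from_matrix(np.c_[np.cross(_Y,-PZ),_Y,-PZ])
E
python3 - <<'E'
from h import *
togo(TCPG+90*PZ,RG); togo(TCPG)
s=load('scene'); print('dot scene',at_z(s,210+307.5/4.2-.5,225+121.5/4.2-.5,64))
s=shot('scene'); a=cv2.resize(s['pixels'][90:250,290:420],None,fx=3.7,fy=3.7,interpolation=cv2.INTER_CUBIC); cv2.imwrite('pics/c6.png',a)
E
```

```text
t 7.27 tcp [ 407.6 -233.8  205. ] [179.97  20.02 172.36] F [ 0.8 -0.4  1.7] j [-0.09 -0.17 -0.71  0.02 -0.68 -1.63] w 0.994 gf 0.0
shift mm [-1.6 -3.2  0.4] frac [-0.0062 -0.0127  0.0016]
turn frac [0.0006 0.0003 0.0006]
t 7.27 tcp [ 407.6 -233.8  205. ] [179.97  20.02 172.36] F [ 0.8 -0.4  1.7] j [-0.09 -0.17 -0.71  0.02 -0.68 -1.63] w 0.994 gf 0.0
shift mm [-1.5 -3.3 90.4] frac [-0.0061 -0.013   0.3616]
dot scene [526.09459062  -7.36047156  64.        ]
```

Request:
{"op": "arm_command", "data": {"commands": [[-0.006,-0.013,0.08,0,0,0,1],[0,0,0.1,0,0,0,1],[0,0,0.1,0,0,0,1],[0,0,0.08,0,0,0,1],[0,0,0,0,0,0,1],[0,0,0,0,0,0,1]]}}

```text
t: 7.82
tcp_pos: [441.5, -241.7, 120.2]
tool_rot: [-3.141, 0.345, 3.009]
ft_force: [0.4, 0.5, -0.2]
grip_width: 1.004
grip_force: 0.0
```

Request:
{"op": "arm_command", "data": {"commands": [[0,0,0,0,0,0,0.4],[0,0,0,0,0,0,0.4],[0,0,0,0,0,0,0.3],[0,0,0,0,0,0,0.3],[0,0,0,0,0,0,0.3],[0,0,0,0,0,0,0.3]]}}

```text
t: 8.32
tcp_pos: [441.5, -242.0, 122.4]
tool_rot: [-3.141, 0.351, 3.008]
ft_force: [-2.6, 1.0, 6.0]
grip_width: 0.458
grip_force: 59.5
```

Run:
```python
from h import *
togo(TCPG,RG)
```

```text
t 8.32 tcp [ 441.5 -242.   122.4] [-179.99   20.12  172.37] F [-2.6  1.   6. ] j [-0.1   0.01 -0.78  0.03 -0.42 -1.62] w 0.458 gf 59.5
shift mm [2.7 0.5 0.9] frac [0.0108 0.0018 0.0036]
turn frac [0.0001 0.0013 0.0007]
```

Gripped: the opening is 39 mm at 60 N. Now I'll pull out along the probe's axis.

Request:
{"op": "arm_command", "data": {"commands": [[0,0,-0.04,0,0,0,0.2],[0,0,-0.05,0,0,0,0.2],[0,0,-0.05,0,0,0,0.2],[0,0,-0.06,0,0,0,0.2],[0,0,-0.06,0,0,0,0.2],[0,0,-0.06,0,0,0,0.2],[0,0,-0.06,0,0,0,0.2],[0,0,0,0,0,0,0.2]]}}

```text
t: 8.98
tcp_pos: [409.0, -237.7, 213.4]
tool_rot: [-3.141, 0.353, 3.008]
ft_force: [0.9, 0.2, -0.6]
grip_width: 0.458
grip_force: 61.4
```

Run:
```python
from h import *
up=Ro.from_euler('xyz',[np.pi,0,np.radians(172.3)])
togo(TCPG+95*PZ,up)
s=shot('scene'); a=cv2.resize(s['pixels'][90:250,290:420],None,fx=3.7,fy=3.7,interpolation=cv2.INTER_CUBIC); cv2.imwrite('pics/c6.png',a)
```

```text
t 8.98 tcp [ 409.  -237.7  213.4] [-179.98   20.25  172.37] F [ 0.9  0.2 -0.6] j [-0.1  -0.17 -0.69  0.02 -0.7  -1.62] w 0.458 gf 61.4
shift mm [3.1 0.5 2.6] frac [0.0124 0.0021 0.0104]
turn frac [-0.      0.225   0.0008]
```

View pics/c6.png

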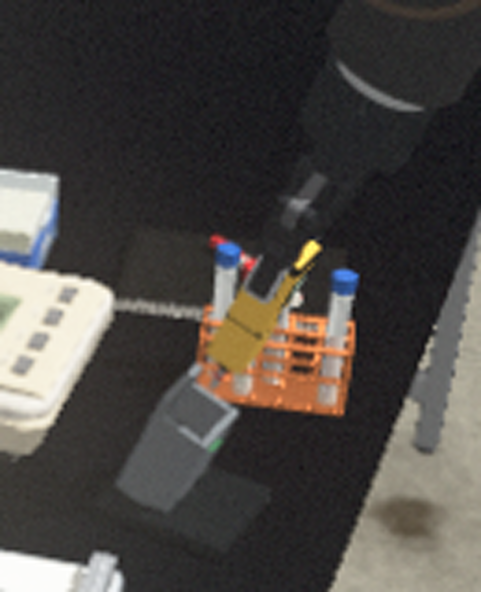

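The probe has left the pocket, with its body end just above the mouth at c6 (215,375). I'll lift, set it upright and carry it to the stud.

Request:
{"op": "arm_command", "data": {"commands": [[-0.04,0,-0.11,0,0,0,0.2],[-0.05,0,-0.14,0,0,0,0.2],[-0.02,0,-0.06,0,0,0,0.2],[0,0,0,0,0.075,0,0.2],[0,0,0,0,0.075,0,0.2],[0,0,0,0,0.075,0,0.2],[-0.048,0.1,0,0,0,0,0.2],[-0.048,0.14,0,0,0,0,0.2],[-0.048,0.14,0,0,0,0,0.2],[-0.048,0.14,0,0,0,0,0.2],[-0.048,0.14,0,0,0,0,0.2],[-0.048,0.14,0,0,0,0,0.2],[-0.048,0.14,0,0,0,0,0.2],[0,0.04,0,0,0,0,0.2],[0,0,0,0,0,0,0.2],[0,0,0,0,0,0,0.2]]}}

```text
t: 10.37
tcp_pos: [523.8, -5.2, 290.6]
tool_rot: [-3.141, -0.007, 3.01]
ft_force: [0.0, 0.0, -2.2]
grip_width: 0.461
grip_force: 61.7
```

Run:
```python
from h import *
up=Ro.from_euler('xyz',[np.pi,0,np.radians(172.3)])
togo([526.2,-6.2,64+102.3+20],up)
```

```text
t 10.37 tcp [523.8  -5.2 290.6] [-179.96   -0.39  172.44] F [ 0.   0.  -2.2] j [ 0.36  0.08 -0.22 -0.   -1.28 -2.07] w 0.461 gf 61.7
shift mm [ -3.3  -0.6 104.3] frac [-0.0131 -0.0025  0.4173]
turn frac [-0.0005 -0.0043  0.0016]
```

Request:
{"op": "arm_command", "data": {"commands": [[-0.013,-0.0025,0.1,0,-0.0043,0.0016,0.2],[0,0,0.12,0,0,0,0.2],[0,0,0.12,0,0,0,0.2],[0,0,0.077,0,0,0,0.2],[0,0,0,0,0,0,0.2],[0,0,0,0,0,0,0.2],[0,0,0,0,0,0,0.2]]}}

```text
t: 10.95
tcp_pos: [527.9, -7.4, 189.2]
tool_rot: [3.141, 0.004, 3.005]
ft_force: [0.3, 0.1, -0.8]
grip_width: 0.464
grip_force: 61.6
```

Run:
```python
from h import *
up=Ro.from_euler('xyz',[np.pi,0,np.radians(172.3)])
togo([526.2,-6.2,64+102.3+20],up)
s=shot('scene'); st=sensors.read_state(); t=st['tcp_pos']
ax=Ro.from_euler('xyz',st['tool_rot']).apply([0,0,1]); 
print('pred tip px',proj(s,t+102.3*ax),'dot',proj(s,[526.2,-6.2,64]),'tail',proj(s,t-38.7*ax))
y0,x0=150,235
a=cv2.resize(s['pixels'][y0:y0+118,x0:x0+100],None,fx=5,fy=5,interpolation=cv2.INTER_CUBIC); cv2.imwrite('pics/c7.png',a)
```

```text
t 10.95 tcp [527.9  -7.4 189.2] [179.99   0.22 172.18] F [ 0.3  0.1 -0.8] j [ 0.36  0.15 -0.38  0.   -1.04 -2.07] w 0.464 gf 61.6
shift mm [1.9 1.  2.9] frac [0.0075 0.004  0.0118]
turn frac [ 0.0001  0.0024 -0.0013]
pred tip px [[281.75409048 245.76700037]] dot [[282.4807158  253.70215809]] tail [[282.35330602 196.4507293 ]]
```

View pics/c7.png

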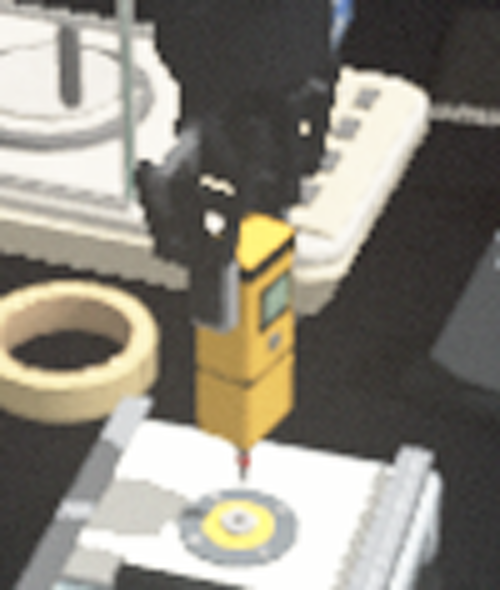

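The probe hangs upright with its tip at c7 (243,480), and the dot is at (239,519). The tip sits a little right of the tool-axis prediction, so I'll measure the body faces with depth.

Run:
```python
from h import *
np.set_printoptions(precision=2,suppress=True)
s=[shot('scene') for _ in range(6)]; c=dict(s[0]); c['z_map']=np.median([q['z_map'] for q in s],0)
st=sensors.read_state(); t=st['tcp_pos']; R=Ro.from_euler('xyz',st['tool_rot']); print(t,np.degrees(st['tool_rot']))
x0,y0=235,150
for n,reg in {'left(+y)':((203,340),(238,340),(238,425),(203,418)),'right(-x)':((258,380),(290,362),(290,405),(258,425))}.items():
    m=np.zeros((420,560),np.uint8); cv2.fillPoly(m,[np.array([[round(a/5+x0-.4),round(b/5+y0-.4)] for a,b in reg])],1)
    P=np.array([at_d(c,u,v) for v,u in zip(*np.nonzero(m)) if c['z_map'][v,u]>0]); L=R.inv().apply(P-t)
    cen=L.mean(0); n_=np.linalg.svd(L-cen)[2][2]; print(n,len(P),'tool-frame mean',cen,'normal',n_,'std',L.std(0))
    # edge stats
# colour silhouettes of the body rows
hsv=cv2.cvtColor(c['pixels'],cv2.COLOR_BGR2HSV)
for v in (220,224,228,232):
    u=[k for k in range(265,305) if 15<hsv[v,k,0]<35 and hsv[v,k,1]>120]; print(v,u[0],u[-1])
# predicted silhouette for body centred at offset dx (tool x) 
for dx in (0,2,4):
    for h in (20,40):
        pts=[R.apply([dx+a,b,66.3-h])+t for a in(-15,15) for b in(-20,20)]; q=proj(c,pts); print(dx,h,'u',q[:,0].min(),q[:,0].max(),'v',q[:,1].mean())
    print('tip',proj(c,R.apply([dx,0,102.3])+t))
```

```text
[527.37  -6.78 188.51] [179.97   0.18 172.22]
left(+y) 136 tool-frame mean [ 1.98 19.36 28.39] normal [-0.01  1.    0.01] std [ 6.14  0.59 14.13]
right(-x) 80 tool-frame mean [  3.6  -27.91  65.11] normal [ 0.93 -0.35  0.14] std [30.92 61.49 50.52]
220 274 292
224 275 293
228 275 292
232 275 292
0 20 u 272.1467401610289 292.2215577832563 v 227.75764061498285
0 40 u 272.105573269386 292.4079393744601 v 220.81091101563655
tip [[282.06 246.32]]
2 20 u 272.8790173146086 292.9593721366423 v 228.03743964282557
2 40 u 272.84621188808785 293.15425519799123 v 221.08815926264322
tip [[282.77 246.61]]
4 20 u 273.6125277584043 293.6983708957432 v 228.31768338798827
4 40 u 273.5881159009885 293.9017857706988 v 221.36585970208523
tip [[283.49 246.89]]
```

Run:
```python
from h import *
np.set_printoptions(precision=2,suppress=True)
c=load('scene'); st=sensors.read_state(); t=st['tcp_pos']; R=Ro.from_euler('xyz',st['tool_rot'])
for v in (222,228,232):
    L=[(u,)+tuple(R.inv().apply(at_d(c,u,v)-t).round(1)) for u in range(272,297)]; print(v,L)
F=[]
for _ in range(25): F.append(0) or shot('scene'); F[-1]=sensors.read_state()['ft_force']
print('baseline',np.mean(F,0),np.std(F,0)); togo([527,-7,188])
```

```text
222 [(272, np.float64(-137.5), np.float64(-168.8), np.float64(190.2)), (273, np.float64(-133.4), np.float64(-167.7), np.float64(187.9)), (274, np.float64(-10.4), np.float64(19.2), np.float64(22.0)), (275, np.float64(-7.8), np.float64(19.1), np.float64(21.0)), (276, np.float64(-5.1), np.float64(19.1), np.float64(20.0)), (277, np.float64(-2.8), np.float64(18.5), np.float64(19.4)), (278, np.float64(0.2), np.float64(19.1), np.float64(17.8)), (279, np.float64(2.7), np.float64(18.8), np.float64(17.1)), (280, np.float64(5.8), np.float64(19.6), np.float64(15.3)), (281, np.float64(9.3), np.float64(21.0), np.float64(13.1)), (282, np.float64(11.4), np.float64(20.2), np.float64(12.7)), (283, np.float64(13.2), np.float64(18.7), np.float64(12.9)), (284, np.float64(14.4), np.float64(16.4), np.float64(13.9)), (285, np.float64(16.6), np.float64(15.9), np.float64(13.4)), (286, np.float64(16.9), np.float64(12.0), np.float64(15.7)), (287, np.float64(17.1), np.float64(7.8), np.float64(18.2)), (288, np.float64(15.9), np.float64(1.4), np.float64(22.7)), (289, np.float64(16.3), np.float64(-2.5), np.float64(
[... 3081 characters left out ...]
loat64(-1.4), np.float64(52.6)), (290, np.float64(16.4), np.float64(-7.9), np.float64(57.4)), (291, np.float64(16.0), np.float64(-13.3), np.float64(61.0)), (292, np.float64(16.4), np.float64(-17.3), np.float64(63.5)), (293, np.float64(-60.6), np.float64(-158.1), np.float64(188.0)), (294, np.float64(-56.3), np.float64(-156.3), np.float64(185.1)), (295, np.float64(-54.2), np.float64(-158.2), np.float64(185.4)), (296, np.float64(-52.3), np.float64(-160.5), np.float64(186.1))]
baseline [ 0.12 -0.27 -1.85] [0.5  0.59 0.43]
t 12.55 tcp [527.1  -6.9 187.8] [-180.      0.12  172.21] F [ 0.   0.2 -2.5] j [ 0.36  0.15 -0.38  0.   -1.04 -2.07] w 0.46 gf 61.6
shift mm [ 0.1 -0.1 -0.2] frac [ 0. -0. -0.]
```

Offset confirmed: the probe axis is about 2.4 mm off the tool axis in tool x. I'll correct it and lower to just above the stud.

Request:
{"op": "arm_command", "data": {"commands": [[-0.0056,0,0.02,0,0,0,0.2],[0,0,0.02,0,0,0,0.2],[0,0,0.025,0,0,0,0.2],[0,0,0,0,0,0,0.2],[0,0,0,0,0,0,0.2],[0,0,0,0,0,0,0.2]]}}

```text
t: 13.05
tcp_pos: [528.6, -7.1, 171.5]
tool_rot: [-3.141, 0.002, 3.006]
ft_force: [-0.1, 0.2, -2.3]
grip_width: 0.461
grip_force: 61.7
```

```bash
cat > ft.py <<'E'
from h import *
F=[];T=[]
for _ in range(14): imaging.read_camera('scene'); st=sensors.read_state(); F.append(st['ft_force']); T.append(st['tcp_pos'])
print('F',np.mean(F,0).round(2),'tcp',np.mean(T,0).round(2),'rot',np.degrees(st['tool_rot']).round(2),'t',st['t'],'w',st['grip_width'])
E
python3 ft.py
```

```text
F [ 0.21 -0.05 -1.63] tcp [528.61  -7.05 171.72] rot [1.8000e+02 1.2000e-01 1.7221e+02] t 13.75 w 0.4597343364672304
```

Request:
{"op": "arm_command", "data": {"commands": [[0,0,0.012,0,0,0,0.2],[0,0,0,0,0,0,0.2],[0,0,0,0,0,0,0.2],[0,0,0,0,0,0,0.2]]}}

```text
t: 14.08
tcp_pos: [528.5, -7.1, 168.5]
tool_rot: [-3.141, 0.002, 3.006]
ft_force: [0.3, -0.3, -1.5]
grip_width: 0.462
grip_force: 61.7
```

```bash
python3 ft.py
python3 - <<'E'
from h import *
s=shot('scene'); a=cv2.resize(s['pixels'][215:275,250:320],None,fx=9,fy=9,interpolation=cv2.INTER_CUBIC); cv2.imwrite('pics/c8.png',a)
E
```

```text
F [-0.11  0.01 -1.83] tcp [528.56  -7.06 168.61] rot [-1.8000e+02  1.2000e-01  1.7221e+02] t 14.7833 w 0.4596683424534935
```

View pics/c8.png

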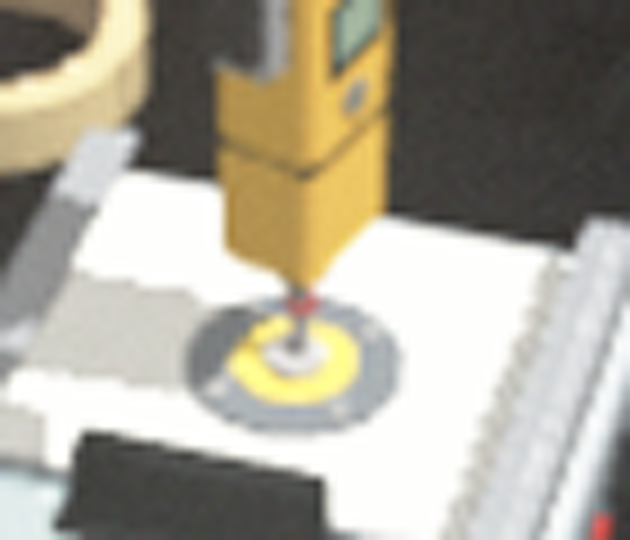

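The tip at c8 (297,350) is right over the dot's expected place at (296,350), about to touch. I'll step down with averaged forces.

Request:
{"op": "arm_command", "data": {"commands": [[0,0,0.006,0,0,0,0.2],[0,0,0.006,0,0,0,0.2],[0,0,0,0,0,0,0.2],[0,0,0,0,0,0,0.2],[0,0,0,0,0,0,0.2]]}}

```text
t: 15.25
tcp_pos: [528.7, -7.0, 165.8]
tool_rot: [3.142, 0.002, 3.006]
ft_force: [-0.3, 0.4, -0.3]
grip_width: 0.458
grip_force: 61.8
```

```bash
python3 ft.py
```

```text
F [ 0.49 -0.04  0.08] tcp [528.66  -7.05 165.68] rot [1.8000e+02 1.2000e-01 1.7221e+02] t 15.95 w 0.4637954005034774
```

Request:
{"op": "arm_command", "data": {"commands": [[0,0,0.006,0,0,0,0.2],[0,0,0.004,0,0,0,0.2],[0,0,0,0,0,0,0.2],[0,0,0,0,0,0,0.2],[0,0,0,0,0,0,0.2]]}}

```text
t: 16.37
tcp_pos: [528.6, -7.1, 163.1]
tool_rot: [3.142, 0.002, 3.006]
ft_force: [0.9, -0.9, 1.9]
grip_width: 0.462
grip_force: 61.9
```

```bash
python3 ft.py
```

```text
F [ 0.73 -0.01  1.04] tcp [528.62  -7.06 163.14] rot [1.8000e+02 1.2000e-01 1.7221e+02] t 17.0667 w 0.45835542347271135
```

Request:
{"op": "arm_command", "data": {"commands": [[0,0,0.002,0,0,0,0.2],[0,0,0,0,0,0,0.2],[0,0,0,0,0,0,0.2],[0,0,0,0,0,0,0.2]]}}

```text
t: 17.4
tcp_pos: [528.6, -7.1, 162.6]
tool_rot: [-3.142, 0.002, 3.006]
ft_force: [0.3, 0.5, 1.4]
grip_width: 0.462
grip_force: 62.0
```

Run:
```python
from h import *
np.set_printoptions(precision=2,suppress=True)
F=[];Z=[]
for _ in range(20): c=imaging.read_camera('scene'); Z.append(c['z_map']); st=sensors.read_state(); F.append(st['ft_force'])
c=dict(c); c['z_map']=np.mean(Z,0); t=st['tcp_pos']; R=Ro.from_euler('xyz',st['tool_rot'])
print('F',np.mean(F,0),'tcp',t,np.degrees(st['tool_rot']),st['t'])
L=np.array([R.inv().apply(at_d(c,u,v)-t) for v in range(225,247) for u in range(270,300)])
L=L[(L[:,2]>10)&(L[:,2]<62)]
f1=L[(L[:,1]>17)&(abs(L[:,0])<10)&(L[:,1]<23)]; f2=L[(L[:,0]>13)&(L[:,0]<21)&(abs(L[:,1])<13)]
print(len(f1),f1.mean(0),len(f2),f2.mean(0))
print('slopes dy/dz',np.polyfit(f1[:,2],f1[:,1],1)[0],'dx/dz',np.polyfit(f2[:,2],f2[:,0],1)[0])
p=R.apply([f2[:,0].mean()-15,f1[:,1].mean()-20,102])+t; print('axis at stud height (scene)',p)
# yellow ring centre on the deck, scene camera: ring at z=58
hsv=cv2.cvtColor(c['pixels'],cv2.COLOR_BGR2HSV)
pts=[at_z(c,u,v,58.5)[:2] for v in range(240,268) for u in range(268,298) if 20<hsv[v,u,0]<35 and hsv[v,u,1]>110 and hsv[v,u,2]>150]
pts=np.array(pts,np.float32); print(len(pts),'ring circle',cv2.minEnclosingCircle(pts),cv2.fitEllipse(cv2.convexHull(pts)))
```

```text
F [ 0.9  -0.13  1.06] tcp [528.61  -7.06 162.62] [180.     0.12 172.21] 18.4
125 [ 0.15 19.26 35.28] 84 [16.96  0.09 36.42]
slopes dy/dz -0.004562586899578975 dx/dz -0.01494610038419667
axis at stud height (scene) [526.78  -7.56  60.61]
54 ring circle ((529.1882934570312, -32.37876892089844), 37.28778839111328) ((531.9420776367188, -32.31193923950195), (48.30564498901367, 71.609130859375), 7.983697891235352)
```

```bash
python3 -c "
from h import *
print(manip.finish_job())"
```

```text
the job is handed in; nothing more can be done
None
```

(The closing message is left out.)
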